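# Clamp the resin mount in the holding jig

### The job

Clamp the resin mount that sits in the nest of the small holding jig. With a finger push the post on the jig's swing strap until the strap lies over the mount, fully home against its stop pin, and then push the cam lever on the strap all the way down so that the foot presses on the mount. Push only: leave the mount seated in its nest, do not pick anything up, and do not disturb the jar, the spare mount or the tweezers standing beside the jig.

Things in the scene. Friction and masses are not known exactly. Their poses are not given: they have to be found in the camera images.
- jig: Holding jig bolted to the worktop, it cannot move: aluminium base plate 85 (its x) x 140 (its y) x 12 mm thick. Origin at the centre of the plate's underside, on the worktop; z up. The round nest for the mount lies at (0, +15) mm. The strap turns about a vertical pivot column at (0, -45) mm. A steel stop pin, 10 mm across, 40 mm high, stands at (16.5, 40) mm: the home strap lies against it. Nothing of the jig but the strap and the things on it stands higher than 40 mm.
- clamp_strap (a joint): Angle of the steel swing strap about its vertical pivot (rad). 0 = home: the strap runs from the pivot along the jig's +y, over the mount, against the stop pin. It grows counter-clockwise seen from above, towards the jig's -x side (1.57: the strap points along the jig's -x); end of travel 1.75; starts at 1.1 to 1.6. The strap is 22 mm wide, its underside 31 mm and its top 41 mm above the worktop, and stays where it is left (friction 0.1 N m, about 1 N at the post).
- finger_post (a point): Middle of the upright steel finger post near the strap's free end, 95 mm from the pivot axis. The post is a round pin of 12 mm diameter with its top 80 mm above the worktop; its clear shank runs from 46 to 76 mm. This point is on its axis, 66 mm above the worktop.
- cam_lever (a joint): Angle of the cam lever above level (rad). 0 = fully down, lying level back along the strap; end of travel up 0.85; starts at 0.6 to 0.8. It turns about a level axle across the strap, and stays where it is left (friction 0.12 N m); near the bottom, where the foot meets the mount, it takes slightly more force; a push of 3 to 8 N on the grip is enough.
- lever_axle (a point): Centre of the lever's axle, on the strap's centre line 60 mm from the pivot axis and 51 mm above the worktop, straight above the mount when the strap is home. The ears beside it rise to 59 mm.
- lever_grip (a point): Middle of the upper face of the lever's black grip, 48 mm from the axle along the lever towards the strap's pivot side and 9 mm above the lever's centre line. The grip is 16 mm wide, 32 mm long, 10 mm thick; the lever ends 64 mm from the axle, at most 105 mm above the worktop when raised. When the lever is down this point is 60 mm above the worktop and 12 mm from the pivot axis.
- pressure_foot: Small round rubber-faced foot, 15 mm across, under the strap straight below the lever's axle; origin at the centre of its lower face. It rises 3 mm clear of the mount when the lever is up and is driven down on it by the lever.
- nest (a point): Centre of the nest's floor, 12 mm above the worktop: a low round rim, 27 mm inside diameter, 5 mm high.
- mount: Tan resin mount, a loose disc 25 mm in diameter and 10 mm thick, lying in the nest. Origin at the centre of its underside, z up.
- jar: Loose jar with a black screw lid, 40 mm across, 60 mm tall, standing 130 to 150 mm from the jig's centre on its +y side. Origin at the centre of its underside.
- spare_mount: Another loose tan resin mount, 25 mm across, 10 mm thick, on the worktop on the jig's -y side. Origin at the centre of its underside.
- tweezers: Loose fine tweezers, 128 x 12 x 9 mm, lying on the worktop on the jig's -y side. Origin at the centre of the underside; the long way is its y.

How it is judged:
On the way, in this order (a step that is already met when the one before it is completed fails the run):
1. the strap has been swung home over the mount while the cam lever is still up (value of joint clamp_strap below 0.06 rad and value of joint cam_lever above 0.4 rad), for 0.2 s.
2. the cam lever is down and the foot presses on the mount (value of joint cam_lever below 0.08 rad and value of joint clamp_strap below 0.06 rad and contact force between pressure_foot and mount above 2 N), for 0.2 s.
At the end, for the whole second after the job is handed in: The strap is home (joint under 0.06 rad), the cam lever is down (joint under 0.08 rad), the foot presses on the mount with more than 2 N, and the mount lies flat and at rest in its nest (within 4 mm of its centre) (all of step 2 and horizontal distance between mount and nest below 0.004 m and angle between mount's own z axis and vertical below 0.1 rad and linear speed of mount below 0.02 m/s); the robot touches nothing.
It fails at once if the mount is lifted out of its nest (z of mount in the frame of jig above 0.017 m).
It fails at once if the jar is moved more than 15 mm or lifted (distance of jar from where it was at the start of the episode above 0.015 m).
It fails at once if the spare mount is moved more than 15 mm or lifted (distance of spare_mount from where it was at the start of the episode above 0.015 m).
It fails at once if the tweezers are moved more than 15 mm or lifted (distance of tweezers from where it was at the start of the episode above 0.015 m).
It also fails if it takes over 48 s, if anything falls off the work surface, if the arm or the gripper's body presses on something with over 40 N, if the wrist force passes 120 N, or if a joint passes its speed limit or range.

### The arm

A 6-joint arm with a two-finger parallel gripper is mounted at the origin on a cart in front of the work surface, level with it; the furniture and walls round the work are solid. World frame = base frame: x ahead of the robot, y to its left, z up, the work surface at z = 0. Lengths are in m, angles in rad, forces in N, time in s.
With the tool pointing down it reaches from about 0.35 to 0.775 m from the base axis. Payload 5.5 kg.
Tool frame: the origin (TCP) lies on the mounting face of the last link; the fingertips stand 173 mm ahead of it and the grasp point (between the pads) lies 155 mm ahead of it; z points along the fingers, y is the direction in which the jaws open and shut (so a half turn about z gives the same grasp; the last joint's range is limited). The gripper opens to 85 mm and grips with 20 to 120 N. Pads are 22 mm wide; open, the fingers measure 114 mm over their backs; the gripper's body (76 mm by 85 mm) begins 54 mm behind the grasp point. The pads swing forward as they close: fully open they stand 13 mm farther back than shut.
Start: joints at [-1.263, 0.313, 0.046, 1.304, 0, 1.431], TCP at [0.249, -0.518, 0.405] pointing down, gripper open.
Joint ranges: [-2.76, 2.76], [-0.86, 1.69], [-1.03, 1.26], [-2.2, 2.34], [-1.47, 1.5], [-3.14, 3.14]. Speed limits (rad/s): [2.57, 2.57, 3.14, 3.14, 3.14, 3.14].

### API

Orientations are given as a unit quaternion [w, x, y, z].
In Python, from workcell import get_state, eyes, env gives the robot as it stands. The module is installed in compiled form; this text tells all that it offers.
- The arm moves only by the tool carry_out, never from a script. Its argument "motion" is a list of rows, each an object of numbers: "jaw": the opening, from -1 (shut) to 1 (fully open); "tx", "ty", "tz": the shift along the tool's x, y, z in cm; "wx", "wy", "wz": the turn, a rotation vector about the tool's x, y, z in degrees. In form: [{"jaw": .., "tx": .., "ty": .., "tz": .., "wx": .., "wy": .., "wz": ..}, ...]. A call has 1 to 20 rows; each row shifts and turns the commanded pose from where the row before left it, along the tool's axes as they then stand; what a row does not reach is not made up. A row lasts 1/8 s, in which the tool goes at most 62.5 mm and 10.7 degrees, less where a joint would pass 70% of its speed; a pose out of reach is approached as far as the arm can. A call with a gripper value outside its range is refused whole. The fingers move at their own pace and stop on an object; "force" is the grip in N (left out, the last holds). Time passes only in rows, so rows that do not move let the fingers close. It gives the time, the measured TCP pose, the force and the opening at its end, in the units of the state.
- get_state(): the state, without advancing time (a new reading comes with each control period).
- eyes.read_camera(name): name is "scene" or "top"; returns the picture (480x640x3 uint8, blue, green, red); there is no depth.
- eyes.calibration(name): a dict with "K" (3x3 intrinsics, pixels), "k1" (the pictures are not rectified: a ray, as slopes to the right and down, at radius r is drawn at 1 + k1 r^2 times it, then the intrinsics apply), "camera_from_world" (4x4, takes a point from world to camera coordinates). Camera axes: x right, y up, looking along -z (the intrinsics and any distortion apply to the point x, -y, -z); pixel columns grow to the right and rows downward; lengths in m; the calibration is good to about 2 mm. A picture is of the moment at which its call begins. calibration takes no time and is no camera call.
- env.hand_in(): hands the job in, once; it reports no verdict.
The state is a dict: "clock": time; "joint_pos": joint angles; "qvel": joint speeds; "tau": joint torques, N m; "tcp_pos": TCP position; "orientation": TCP orientation; "wrist_force": force on the tool from outside, world axes, zero at the start; "ft_torque": the same for the moment, N m; "finger_gap": finger opening in m.
Only numpy, scipy, OpenCV 4.12 (cv2) and the standard library are available. Lean on these libraries where they do the work, as an engineer would, in place of code of your own. Each camera call takes 0.05 s, during which the arm holds its last target.

## Working session

There is one attempt and no reset: what is moved stays moved. The work goes in short steps, Python scripts to look and compute and a tool call to move; the robot and the scene stay as the last step left them, time stands still between calls to the robot, and variables do not carry over. Pictures are saved under pics/ and viewed, and the job is handed in when it is done.

Besides the shell and the picture viewer there is one more tool, called after "Request:" as name([rows], argument=value, ...), one row to a line, values as JSON. carry_out: Moves the arm, as the interface text tells. Its arguments: {"type":"object","properties":{"motion":{"type":"array"},"force":{"type":"number"}},"required":["motion"]}

```bash
mkdir -p pics
python3 - <<'E'
from workcell import get_state, eyes, env
import cv2
for n in ("scene","top"):
    cv2.imwrite(f"pics/{n}0.png",eyes.read_camera(n)); c=eyes.calibration(n); print(n,c)
print(get_state())
E
```

```text
scene {'K': array([[435.46768858,   0.        , 323.94707055],
       [  0.        , 435.46768858, 240.70598055],
       [  0.        ,   0.        ,   1.        ]]), 'k1': -0.016628411815620837, 'camera_from_world': array([[-0.69331898, -0.72062289, -0.00338198,  0.3327816 ],
       [ 0.36775417, -0.3578484 ,  0.85831311, -0.31295989],
       [-0.61973031,  0.59384104,  0.51311516, -0.47987957],
       [ 0.        ,  0.        ,  0.        ,  1.        ]])}
top {'K': array([[502.86010826,   0.        , 324.01674224],
       [  0.        , 502.86010826, 239.92857448],
       [  0.        ,   0.        ,   1.        ]]), 'k1': 0.01565665506602807, 'camera_from_world': array([[-0.00510971, -0.99994681,  0.00895891, -0.09466371],
       [ 0.98645171, -0.00357129,  0.16401301, -0.58477907],
       [-0.16397229,  0.00967559,  0.98641749, -0.84177703],
       [ 0.        ,  0.        ,  0.        ,  1.        ]])}
{'clock': 0.1, 'joint_pos': array([-1.26258152e+00,  3.13917803e-01,  4.51197890e-02,  1.30360140e+00,
        1.56659693e-05,  1.43121058e+00]), 'qvel': array([-0.00051584, -0.00018579,  0.0021997 ,  0.00166045,  0.00096746,
       -0.00054659]), 'tau': array([ 2.84008347e-03, -4.81724918e+01,  2.99245298e+01,  1.27631912e-02,
       -1.50438423e-04,  1.69803712e-06]), 'tcp_pos': array([ 0.24891524, -0.51814523,  0.40391321]), 'orientation': array([-7.99355678e-04,  9.75038561e-01,  2.22034146e-01, -5.96965558e-05]), 'wrist_force': array([ 0.82568075, -0.4848693 ,  0.23377458]), 'ft_torque': array([-0.02381589, -0.01874223,  0.03583222]), 'finger_gap': 0.0853058304916527}
```

View pics/scene0.png

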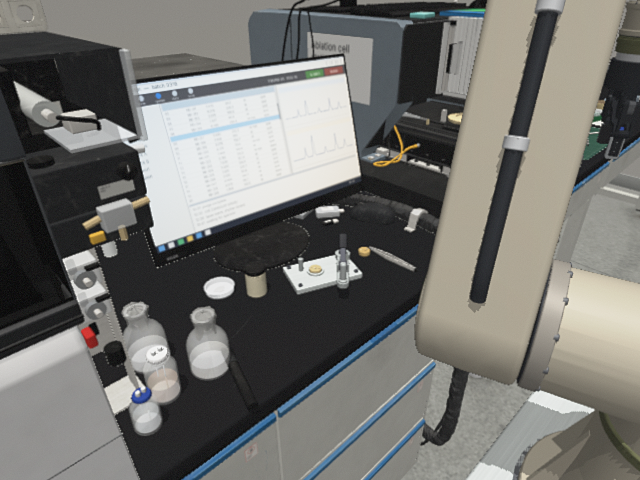

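View pics/top0.png

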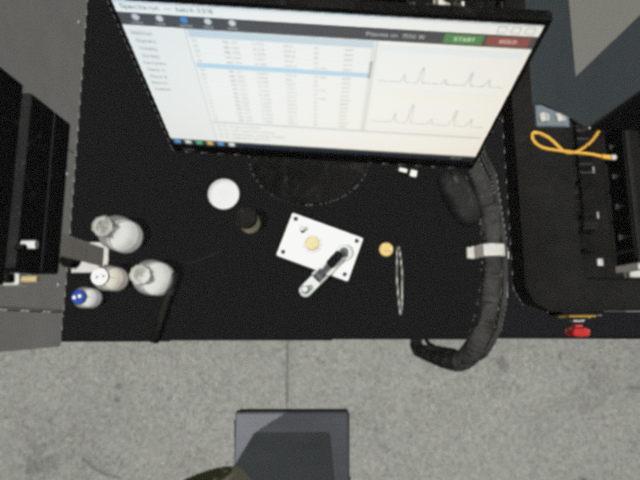

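The top view shows the plate at about (320,246), the pivot near (345,253), the post at about (305,290), the mount at (312,243), the jar lid at (248,215), the spare at (386,249) and the tweezers at about (400,280). The monitor's lower edge runs just behind the jig. I'll zoom in next.

```bash
cat > h.py <<'E'
import numpy as np, cv2
from workcell import get_state, eyes, env
C={n:eyes.calibration(n) for n in("scene","top")}
def proj(n,p):
    c=C[n];p=np.atleast_2d(p);q=p@c["camera_from_world"][:3,:3].T+c["camera_from_world"][:3,3]
    s=np.c_[q[:,0]/-q[:,2],-q[:,1]/-q[:,2]];r2=(s**2).sum(1,keepdims=True);s=s*(1+c["k1"]*r2)
    return s*c["K"][0,0]+c["K"][:2,2]
def back(n,uv,z):
    c=C[n];d=(np.array(uv,float)-c["K"][:2,2])/c["K"][0,0];s=d.copy()
    for _ in range(10): s=d/(1+c["k1"]*(s@s))
    R=c["camera_from_world"][:3,:3];o=-R.T@c["camera_from_world"][:3,3];v=R.T@np.array([s[0],-s[1],-1])
    return o+v*(z-o[2])/v[2]
def crop(n,x0,y0,w,h,f,name,img=None):
    if img is None: img=eyes.read_camera(n)
    cv2.imwrite(name,cv2.resize(img[y0:y0+h,x0:x0+w],None,fx=f,fy=f,interpolation=cv2.INTER_CUBIC))
E
python3 - <<'E'
from h import *
crop("top",230,190,190,140,4,"pics/t1.png",cv2.imread("pics/top0.png"))
crop("scene",230,210,200,110,4,"pics/s1.png",cv2.imread("pics/scene0.png"))
E
```

```text
(no output)
```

View pics/t1.png

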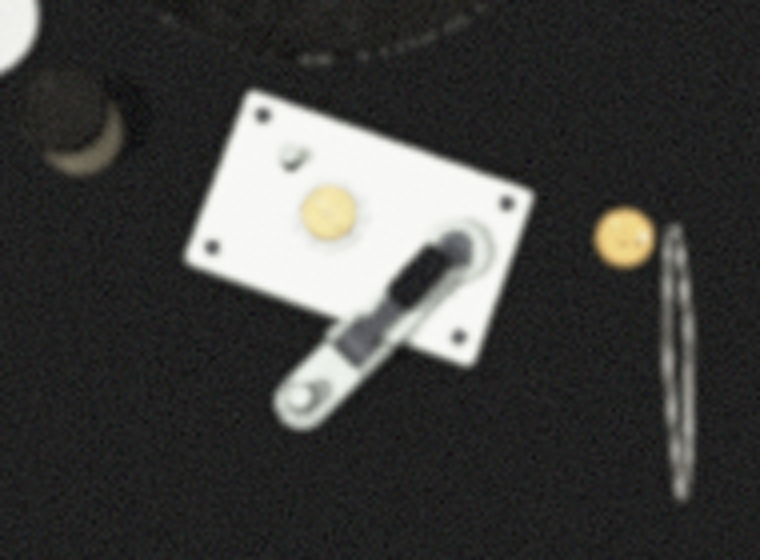

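View pics/s1.png

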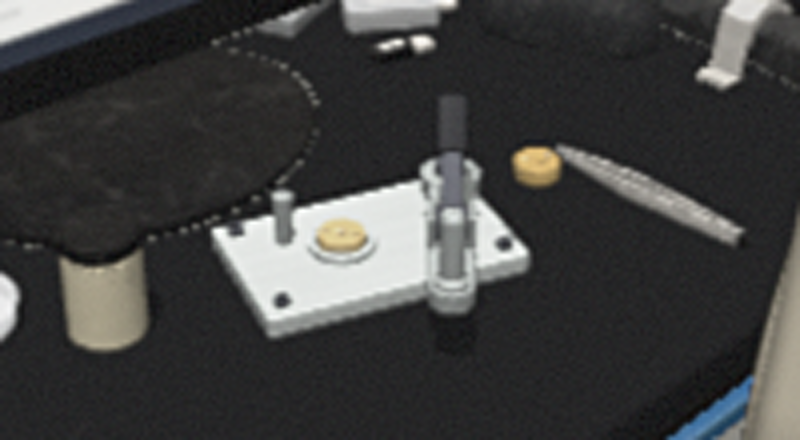

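```bash
cat > fit.py <<'E'
from h import *
from scipy.optimize import least_squares
t=lambda x,y:((x+.5)/4-.5+230,(y+.5)/4-.5+190)
s=lambda x,y:((x+.5)/4-.5+230,(y+.5)/4-.5+210)
def W(v,p):
    c,S=np.cos(v[2]),np.sin(v[2]);p=np.atleast_2d(p)
    return np.c_[v[0]+c*p[:,0]-S*p[:,1],v[1]+S*p[:,0]+c*p[:,1],p[:,2]]
def strap(a,d,z): return [-d*np.sin(a),-.045+d*np.cos(a),z]
T=[t(250,90),t(533,190),t(472,366),t(186,263),t(329,213)]
TP=np.array([[.0425,.07,.012],[.0425,-.07,.012],[-.0425,-.07,.012],[-.0425,.07,.012],[0,.015,.022]])
Sx=[s(213,228),s(528,262),s(272,327),s(342,232)]
SP=np.array([[.0425,.07,.012],[-.0425,-.07,.012],[-.0425,.07,.012],[0,.015,.022]])
post_t=t(300,398);post_s=s(454,213)
def res(v):
    P=W(v,[strap(v[3],.095,.08)])
    return np.r_[(proj("top",W(v,TP))-T).ravel(),(proj("scene",W(v,SP))-Sx).ravel(),(proj("top",P)-post_t).ravel(),(proj("scene",P)-post_s).ravel()]
r=least_squares(res,[.54,-.08,-.34,1.2],loss="soft_l1");v=r.x
if __name__=="__main__":
    print("jig",v);print(res(v).reshape(-1,2).round(2))
    print("post",W(v,[strap(v[3],.095,.066)]),"post home",W(v,[strap(0,.095,.066)]),"pivot",W(v,[[0,-.045,.05]]))
    for L in(.5,.6,.7,.8):
        d=.06-(64*np.cos(L))/1000; P=W(v,[strap(v[3],d,.051+.064*np.sin(L))])
        print(L,(proj("scene",P)[0]-[230,210])*4,(proj("top",P)[0]-[230,190])*4)
    print("jar",back("top",t(66,105),.06),"spare",back("top",t(624,237),.01),"tw",back("top",t(674,228),.005),back("top",t(682,497),.005))
E
python3 fit.py
```

```text
jig [ 0.57810084 -0.08901078 -0.34961248  1.13112563]
[[-0.38  0.59]
 [-0.03  0.75]
 [ 0.03  0.05]
 [-0.51 -0.04]
 [-0.22  0.11]
 [-0.39 -0.09]
 [ 0.75 -2.9 ]
 [-0.38 -1.82]
 [ 0.02 -0.64]
 [-0.04 -0.15]
 [ 0.15 -0.44]]
post [[ 0.49577316 -0.06385291  0.066     ]] post home [[ 0.59522753 -0.0420355   0.066     ]] pivot [[ 0.56268682 -0.13128853  0.05      ]]
0.5 [450.41577076 104.43356557] [450.86531831 243.3313129 ]
0.6 [450.71453997  98.27508287] [445.89311034 247.03620787]
0.7 [451.01839369  93.21508044] [439.93311936 251.79385523]
0.8 [451.32464192  89.32347644] [433.03289965 257.57150202]
jar [0.62586671 0.03967995 0.06      ] spare [ 0.57365021 -0.21118617  0.01      ] tw [ 0.57852382 -0.23518464  0.005     ] [ 0.45501186 -0.23515384  0.005     ]
```

```bash
cat > plan.py <<'E'
from fit import *
piv=W(v,[[0,-.045,0]])[0,:2]
def fing(a,off,d=.095):
    p=W(v,[[-d*np.sin(a)-off*np.cos(a),-.045+d*np.cos(a)-off*np.sin(a),0]])[0,:2]
    return p, np.degrees(v[2]+np.pi/2-(np.pi/2-0)+0)+np.degrees(a)  # push yaw
if __name__=="__main__":
    for zz in (.05,.1,.15,.2,.25):
        print(zz,back("top",(175,150),zz)[:2],back("scene",(157,265),zz)[:2],back("top",(476,163),zz)[:2],back("scene",(361,188),zz)[:2])
    for a,o in [(v[3],.032),(v[3],.017),(.9,.017),(.7,.017),(.5,.017),(.3,.017),(.1,.017),(0,.017),(0,.03)]:
        print(round(a,2),o,*fing(a,o))
    print("lever",fing(0,0,.014))
E
python3 plan.py
```

```text
0.05 [0.75048382 0.17226175] [0.7689449  0.16568949] [ 0.72477831 -0.37396761] [ 0.73716732 -0.38208888]
0.1 [0.73269006 0.15739097] [0.69163149 0.19220376] [ 0.70844991 -0.35770012] [ 0.66326369 -0.29679714]
0.15 [0.71489629 0.14252019] [0.61431808 0.21871803] [ 0.69212151 -0.34143264] [ 0.58936006 -0.21150541]
0.2 [0.69710253 0.12764941] [0.53700466 0.2452323 ] [ 0.67579311 -0.32516516] [ 0.51545643 -0.12621368]
0.25 [0.67930876 0.11277862] [0.45969125 0.27174657] [ 0.65946471 -0.30889767] [ 0.4415528  -0.04092194]
1.13 0.032 [ 0.473058   -0.08639225] 44.77740517595416
1.13 0.017 [ 0.48370573 -0.07582694] 44.77740517595416
0.9 0.017 [ 0.49851068 -0.05920924] 31.53488201356477
0.7 0.017 [ 0.51410987 -0.0478962 ] 20.075726110948295
0.5 0.017 [ 0.53164567 -0.03990774] 8.616570208331837
0.3 0.017 [ 0.55041899 -0.03556235] -2.8425856942846295
0.1 0.017 [ 0.56968138 -0.03503326] -14.301741596901092
0 0.017 [ 0.57925593 -0.03621243] -20.031319548209325
0 0.03 [ 0.56704236 -0.03175949] -20.031319548209325
lever (array([ 0.56748229, -0.11813545]), np.float64(-20.031319548209325))
```

Request:
carry_out([
  {"jaw": -1,"tx": 1.5,"ty": -1.2},
  {"jaw": -1,"tx": 3.2,"ty": -2.4},
  {"jaw": -1,"tx": 3.2,"ty": -2.4},
  {"jaw": -1,"tx": 3.2,"ty": -2.4},
  {"jaw": -1,"tx": 3.2,"ty": -2.4},
  {"jaw": -1,"tx": 3.2,"ty": -2.4},
  {"jaw": -1,"tx": 3.2,"ty": -2.4},
  {"jaw": -1,"tx": 3.2,"ty": -2.4},
  {"jaw": -1,"tx": 3.2,"ty": -2.4},
  {"jaw": -1,"tx": 3.2,"ty": -2.4},
  {"jaw": -1,"tx": 3.2,"ty": -2.4},
  {"jaw": -1,"tx": 3.2,"ty": -2.4},
  {"jaw": -1,"tx": 2.2,"ty": -1.6},
  {"jaw": -1,"wz": -10},
  {"jaw": -1,"wz": -10},
  {"jaw": -1},
])

```text
invalid input at $.motion[0]: expected keys jaw, tx, ty, tz, wx, wy, wz
```

Request:
carry_out([
  {"jaw": -1,"wz": -10},
  {"jaw": -1,"wz": -10},
  {"jaw": -1,"wz": -10},
  {"jaw": -1,"wz": -10},
  {"jaw": -1,"wz": -10},
  {"jaw": -1,"wz": -10},
  {"jaw": -1,"wz": -10},
  {"jaw": -1,"wz": -10},
  {"jaw": -1,"wz": -10},
  {"jaw": -1,"wz": -10},
  {"jaw": -1,"wz": -10},
  {"jaw": -1,"wz": -10},
  {"jaw": -1,"wz": -10},
  {"jaw": -1,"wz": -10},
  {"jaw": -1,"wz": -10},
  {"jaw": -1,"wz": -10},
  {"jaw": -1,"wz": -10},
  {"jaw": -1,"wz": -9},
  {"jaw": -1},
])

```text
invalid input at $.motion[0]: expected keys jaw, tx, ty, tz, wx, wy, wz
```

```bash
cat > st.py <<'E'
from h import *
from scipy.spatial.transform import Rotation as Ro
def st():
    s=get_state();q=s["orientation"];R=Ro.from_quat(np.r_[q[1:],q[0]]).as_matrix()
    print("t",s["clock"],"tcp",s["tcp_pos"].round(4),"psi",np.degrees(np.arctan2(R[1,0],R[0,0])).round(2),"tilt",R[:2,2].round(4),"F",s["wrist_force"].round(2),"gap",round(s["finger_gap"],4),"q",s["joint_pos"].round(2))
    return s,R
E
python3 -c "
from st import *
s,R=st()
d=np.array([.473,-.0864,.225])-s['tcp_pos'];print((R.T@d*100).round(2))
cv2.imwrite('pics/s2.png',eyes.read_camera('scene'));cv2.imwrite('pics/t2.png',eyes.read_camera('top'))
"
```

```text
t 0.1 tcp [ 0.2489 -0.5181  0.4039] psi 25.66 tilt [-0.0005  0.0015] F [ 0.83 -0.48  0.23] gap 0.0853 q [-1.26  0.31  0.05  1.3   0.    1.43]
[ 38.89 -29.19  17.95]
```

Request:
carry_out([
  {"jaw": -1,"tx": 1.5,"ty": -1.2,"tz": 0,"wx": 0,"wy": 0,"wz": 0},
  {"jaw": -1,"tx": 3.2,"ty": -2.4,"tz": 0,"wx": 0,"wy": 0,"wz": 0},
  {"jaw": -1,"tx": 3.2,"ty": -2.4,"tz": 0,"wx": 0,"wy": 0,"wz": 0},
  {"jaw": -1,"tx": 3.2,"ty": -2.4,"tz": 0,"wx": 0,"wy": 0,"wz": 0},
  {"jaw": -1,"tx": 3.2,"ty": -2.4,"tz": 0,"wx": 0,"wy": 0,"wz": 0},
  {"jaw": -1,"tx": 3.2,"ty": -2.4,"tz": 0,"wx": 0,"wy": 0,"wz": 0},
  {"jaw": -1,"tx": 3.2,"ty": -2.4,"tz": 0,"wx": 0,"wy": 0,"wz": 0},
  {"jaw": -1,"tx": 3.2,"ty": -2.4,"tz": 0,"wx": 0,"wy": 0,"wz": 0},
  {"jaw": -1,"tx": 3.2,"ty": -2.4,"tz": 0,"wx": 0,"wy": 0,"wz": 0},
  {"jaw": -1,"tx": 3.2,"ty": -2.4,"tz": 0,"wx": 0,"wy": 0,"wz": 0},
  {"jaw": -1,"tx": 3.2,"ty": -2.4,"tz": 0,"wx": 0,"wy": 0,"wz": 0},
  {"jaw": -1,"tx": 3.2,"ty": -2.4,"tz": 0,"wx": 0,"wy": 0,"wz": 0},
  {"jaw": -1,"tx": 2.2,"ty": -1.6,"tz": 0,"wx": 0,"wy": 0,"wz": 0},
  {"jaw": -1,"tx": 0,"ty": 0,"tz": 0,"wx": 0,"wy": 0,"wz": -10},
  {"jaw": -1,"tx": 0,"ty": 0,"tz": 0,"wx": 0,"wy": 0,"wz": -10},
  {"jaw": -1,"tx": 0,"ty": 0,"tz": 0,"wx": 0,"wy": 0,"wz": 0},
])

```text
clock: 2.2
tcp_pos: [0.4726, -0.0857, 0.4047]
orientation: [-0.0, 0.922, 0.388, -0.0]
wrist_force: [0.3, 0.6, -0.8]
finger_gap: 0.0001
```

```bash
python3 -c "
from st import *
s,R=st()"
```

```text
t 2.2 tcp [ 0.4726 -0.0857  0.4047] psi 45.61 tilt [-0.0002  0.0002] F [ 0.31  0.65 -0.75] gap 0.0001 q [-0.35  0.13 -0.19  1.25  0.    2.  ]
```

Request:
carry_out([
  {"jaw": -1,"tx": 0,"ty": 0,"tz": 0,"wx": 0,"wy": 0,"wz": -10},
  {"jaw": -1,"tx": 0,"ty": 0,"tz": 0,"wx": 0,"wy": 0,"wz": -10},
  {"jaw": -1,"tx": 0,"ty": 0,"tz": 0,"wx": 0,"wy": 0,"wz": -10},
  {"jaw": -1,"tx": 0,"ty": 0,"tz": 0,"wx": 0,"wy": 0,"wz": -10},
  {"jaw": -1,"tx": 0,"ty": 0,"tz": 0,"wx": 0,"wy": 0,"wz": -10},
  {"jaw": -1,"tx": 0,"ty": 0,"tz": 0,"wx": 0,"wy": 0,"wz": -10},
  {"jaw": -1,"tx": 0,"ty": 0,"tz": 0,"wx": 0,"wy": 0,"wz": -10},
  {"jaw": -1,"tx": 0,"ty": 0,"tz": 0,"wx": 0,"wy": 0,"wz": -10},
  {"jaw": -1,"tx": 0,"ty": 0,"tz": 0,"wx": 0,"wy": 0,"wz": -10},
  {"jaw": -1,"tx": 0,"ty": 0,"tz": 0,"wx": 0,"wy": 0,"wz": -10},
  {"jaw": -1,"tx": 0,"ty": 0,"tz": 0,"wx": 0,"wy": 0,"wz": -10},
  {"jaw": -1,"tx": 0,"ty": 0,"tz": 0,"wx": 0,"wy": 0,"wz": -10},
  {"jaw": -1,"tx": 0,"ty": 0,"tz": 0,"wx": 0,"wy": 0,"wz": -10},
  {"jaw": -1,"tx": 0,"ty": 0,"tz": 0,"wx": 0,"wy": 0,"wz": -10},
  {"jaw": -1,"tx": 0,"ty": 0,"tz": 2,"wx": 0,"wy": 0,"wz": -10},
  {"jaw": -1,"tx": 0,"ty": 0,"tz": 2,"wx": 0,"wy": 0,"wz": -10},
  {"jaw": -1,"tx": 0,"ty": 0,"tz": 2,"wx": 0,"wy": 0,"wz": -10},
  {"jaw": -1,"tx": 0,"ty": 0,"tz": 2,"wx": 0,"wy": 0,"wz": -9},
  {"jaw": -1,"tx": 0,"ty": 0,"tz": 0,"wx": 0,"wy": 0,"wz": 0},
])

```text
clock: 4.58
tcp_pos: [0.4721, -0.0861, 0.3234]
orientation: [-0.001, -0.378, 0.926, 0.001]
wrist_force: [0.8, 0.3, -0.0]
finger_gap: 0.0001
```

```bash
python3 -c "
from st import *
s,R=st()
crop('scene',200,120,200,150,4,'pics/s2.png');crop('top',200,150,200,150,4,'pics/t2.png')"
```

```text
t 4.575 tcp [ 0.4721 -0.0861  0.3234] psi -135.59 tilt [-0.0031  0.0012] F [ 0.78  0.29 -0.03] gap 0.0001 q [-0.35  0.17 -0.34  1.06  0.   -1.12]
```

View pics/s2.png

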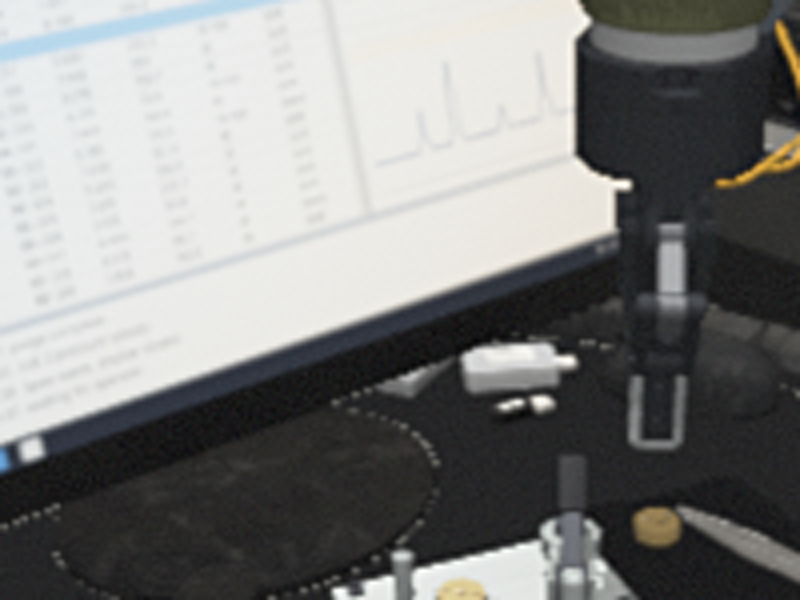

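View pics/t2.png

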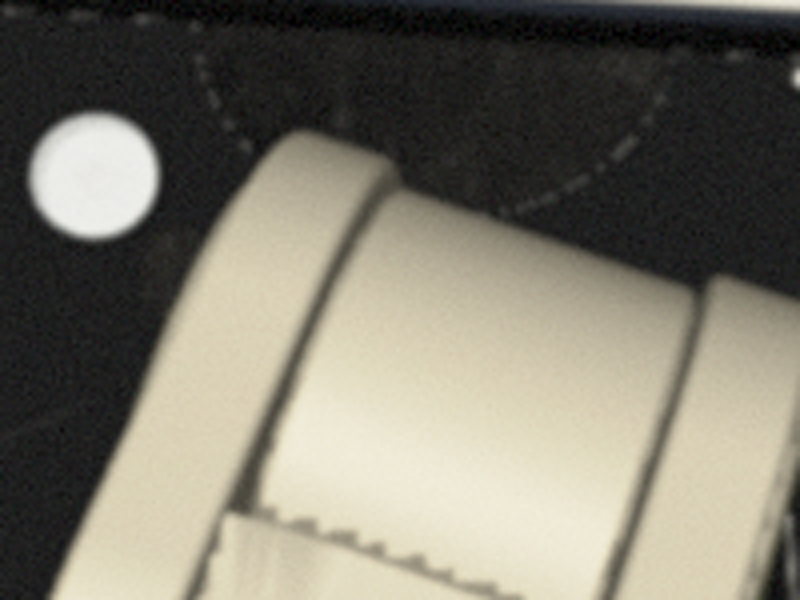

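The scene picture shows the shut fingertips at crop (630–685, 445), above and to the right of the lever, which stands clear. The arm hides the jig in the top view.

```bash
python3 -c "
from st import *
s,R=st()
for o in ([0,0,.173],[.011,0,.173],[-.011,0,.173],[0,.015,.173],[0,-.015,.173],[0,0,.101]):
    p=s['tcp_pos']+R@np.array(o);print(o,((proj('scene',p)[0]-[200,120])*4).round())
d=np.array([.473,-.0864,.225])-s['tcp_pos'];print((R.T@d*100).round(2))
"
```

```text
t 4.675 tcp [ 0.4731 -0.0865  0.3252] psi -135.6 tilt [ 0.0001 -0.0001] F [-0.47 -0.01  0.12] gap 0.0002 q [-0.35  0.17 -0.34  1.06 -0.   -1.12]
[0, 0, 0.173] [651. 430.]
[0.011, 0, 0.173] [677. 430.]
[-0.011, 0, 0.173] [626. 430.]
[0, 0.015, 0.173] [653. 447.]
[0, -0.015, 0.173] [650. 413.]
[0, 0, 0.101] [659. 276.]
[-0.    0.02 10.02]
```

Request:
carry_out([
  {"jaw": -1,"tx": 0,"ty": 0,"tz": 2,"wx": 0,"wy": 0,"wz": 0},
  {"jaw": -1,"tx": 0,"ty": 0,"tz": 2,"wx": 0,"wy": 0,"wz": 0},
  {"jaw": -1,"tx": 0,"ty": 0,"tz": 2,"wx": 0,"wy": 0,"wz": 0},
  {"jaw": -1,"tx": 0,"ty": 0,"tz": 2,"wx": 0,"wy": 0,"wz": 0},
  {"jaw": -1,"tx": 0,"ty": 0,"tz": 1,"wx": 0,"wy": 0,"wz": 0},
  {"jaw": -1,"tx": 0,"ty": 0,"tz": 1,"wx": 0,"wy": 0,"wz": 0},
  {"jaw": -1,"tx": 0,"ty": 0,"tz": 0,"wx": 0,"wy": 0,"wz": 0},
])

```text
clock: 5.55
tcp_pos: [0.4731, -0.0867, 0.2246]
orientation: [-0.0, -0.38, 0.925, 0.0]
wrist_force: [0.4, -0.0, 0.2]
finger_gap: -0.0
```

```bash
python3 -c "
from st import *
crop('scene',260,170,170,127,4.7,'pics/s3.png');s,R=st()"
```

```text
t 5.6 tcp [ 0.4733 -0.0867  0.2249] psi -135.38 tilt [ 0.0002 -0.0001] F [ 0.25 -0.47  0.08] gap -0.0 q [-0.35  0.27 -0.49  0.81 -0.   -1.13]
```

View pics/s3.png

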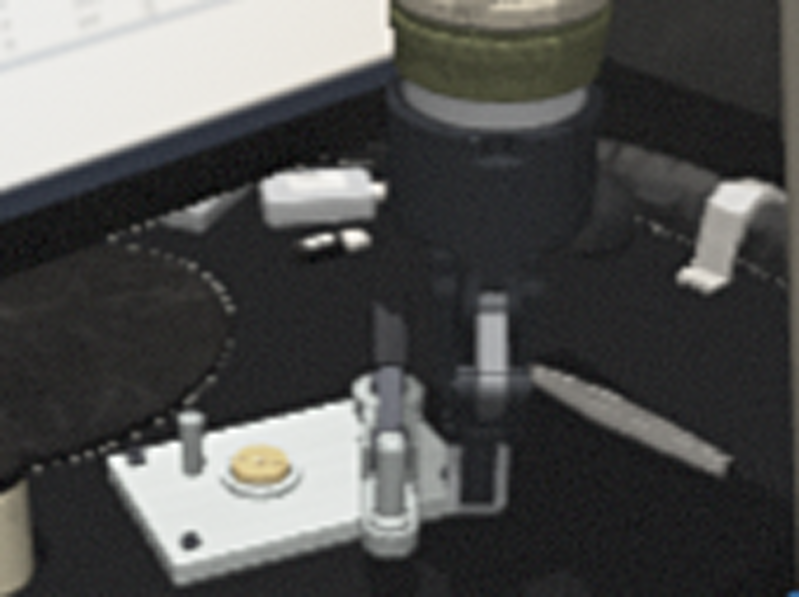

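The finger stands beside the post: post at crop (390,480), fingertip at (480,480). Next I'll swing the strap along an arc about the pivot.

Request:
carry_out([
  {"jaw": -1,"tx": -0.7,"ty": 0,"tz": 0,"wx": 0,"wy": 0,"wz": 0},
  {"jaw": -1,"tx": -0.7,"ty": 0,"tz": 0,"wx": 0,"wy": 0,"wz": 0},
  {"jaw": -1,"tx": -0.83,"ty": 0.11,"tz": 0,"wx": 0,"wy": 0,"wz": 5},
  {"jaw": -1,"tx": -0.83,"ty": 0.11,"tz": 0,"wx": 0,"wy": 0,"wz": 5},
  {"jaw": -1,"tx": -0.83,"ty": 0.11,"tz": 0,"wx": 0,"wy": 0,"wz": 5},
  {"jaw": -1,"tx": -0.83,"ty": 0.11,"tz": 0,"wx": 0,"wy": 0,"wz": 5},
  {"jaw": -1,"tx": -0.83,"ty": 0.11,"tz": 0,"wx": 0,"wy": 0,"wz": 5},
  {"jaw": -1,"tx": 0,"ty": 0,"tz": 0,"wx": 0,"wy": 0,"wz": 0},
])

```text
clock: 6.6
tcp_pos: [0.5145, -0.0484, 0.2249]
orientation: [0.0, -0.172, 0.985, -0.0]
wrist_force: [-0.4, -0.4, 1.2]
finger_gap: -0.0002
```

```bash
cat > rel.py <<'E'
from st import *
import plan
s,R=st()
psi=np.degrees(np.arctan2(R[1,0],R[0,0])); a=np.radians((psi-160+np.degrees(.3496)-20.03+180)%360-180)
p=(R.T@np.r_[s['tcp_pos'][:2]-plan.piv,0])*1000
print("a_tool deg",np.degrees(a).round(2),"finger rel pivot in tool axes mm",p[:2].round(1))
E
python3 rel.py; python3 -c "
from st import *
crop('scene',260,170,170,127,4.7,'pics/s4.png')"
```

```text
t 6.6 tcp [ 0.5145 -0.0484  0.2249] psi -160.23 tilt [ 0.0007 -0.0001] F [-0.44 -0.36  1.21] gap -0.0002 q [-0.25  0.33 -0.4   0.84  0.   -0.59]
a_tool deg 39.77 finger rel pivot in tool axes mm [17.3 94.3]
```

View pics/s4.png

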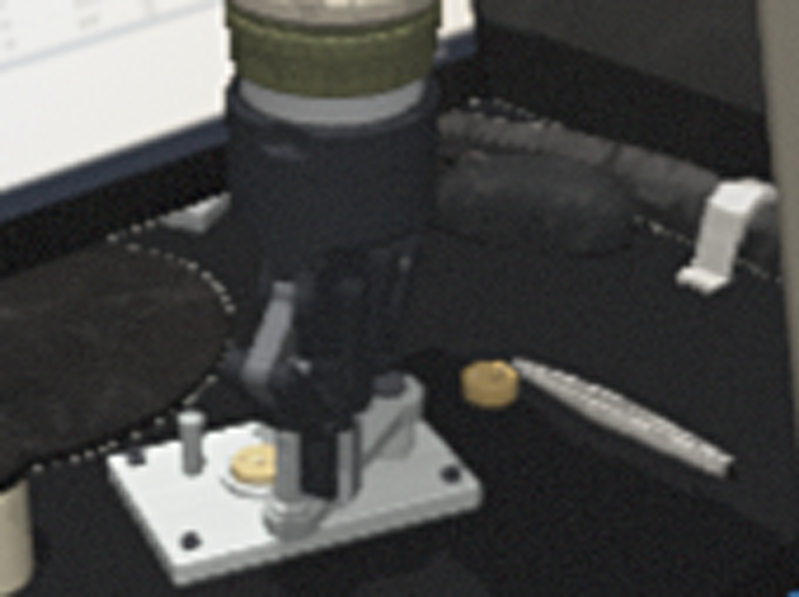

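The strap is following the finger: post at crop (290,470), with the mount undisturbed.

Request:
carry_out([
  {"jaw": -1,"tx": -0.83,"ty": 0.11,"tz": 0,"wx": 0,"wy": 0,"wz": 5},
  {"jaw": -1,"tx": -0.83,"ty": 0.11,"tz": 0,"wx": 0,"wy": 0,"wz": 5},
  {"jaw": -1,"tx": -0.83,"ty": 0.11,"tz": 0,"wx": 0,"wy": 0,"wz": 5},
  {"jaw": -1,"tx": -0.83,"ty": 0.11,"tz": 0,"wx": 0,"wy": 0,"wz": 5},
  {"jaw": -1,"tx": -0.83,"ty": 0.11,"tz": 0,"wx": 0,"wy": 0,"wz": 5},
  {"jaw": -1,"tx": -0.83,"ty": 0.11,"tz": 0,"wx": 0,"wy": 0,"wz": 5},
  {"jaw": -1,"tx": -0.83,"ty": 0.11,"tz": 0,"wx": 0,"wy": 0,"wz": 5},
  {"jaw": -1,"tx": 0,"ty": 0,"tz": 0,"wx": 0,"wy": 0,"wz": 0},
])

```text
clock: 7.65
tcp_pos: [0.5706, -0.0368, 0.2246]
orientation: [0.0, 0.132, 0.991, -0.0]
wrist_force: [-0.1, -0.0, -0.2]
finger_gap: -0.0
```

```bash
python3 rel.py
```

```text
t 7.65 tcp [ 0.5706 -0.0368  0.2246] psi 164.78 tilt [ 0.0002 -0.0002] F [-0.06 -0.04 -0.23] gap -0.0 q [-0.2   0.42 -0.26  0.89 -0.    0.06]
a_tool deg 4.78 finger rel pivot in tool axes mm [17.2 93.2]
```

Request:
carry_out([
  {"jaw": -1,"tx": -0.4,"ty": 0.05,"tz": 0,"wx": 0,"wy": 0,"wz": 2.5},
  {"jaw": -1,"tx": -0.4,"ty": 0.05,"tz": 0,"wx": 0,"wy": 0,"wz": 2.3},
  {"jaw": -1,"tx": 0,"ty": 0,"tz": 0,"wx": 0,"wy": 0,"wz": 0},
])

```text
clock: 8.02
tcp_pos: [0.578, -0.0382, 0.2246]
orientation: [-0.0, 0.174, 0.985, -0.0]
wrist_force: [0.3, 1.2, 1.2]
finger_gap: 0.0001
```

```bash
python3 rel.py; python3 -c "
from st import *
crop('scene',260,170,170,127,4.7,'pics/s5.png')"
```

```text
t 8.025 tcp [ 0.578  -0.0382  0.2246] psi 159.99 tilt [-0.0002 -0.0002] F [0.32 1.2  1.24] gap 0.0001 q [-0.2   0.44 -0.24  0.9  -0.    0.14]
a_tool deg -0.01 finger rel pivot in tool axes mm [17.4 92.8]
```

View pics/s5.png

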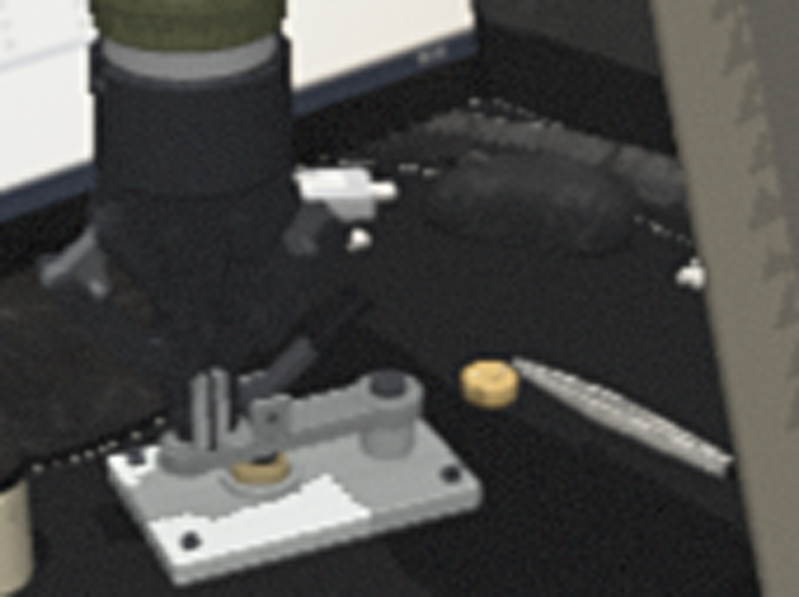

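The strap is over the mount with the lever still raised. Now I'll nudge it against the stop and watch the reaction force.

Request:
carry_out([
  {"jaw": -1,"tx": -0.1,"ty": 0,"tz": 0,"wx": 0,"wy": 0,"wz": 0},
  {"jaw": -1,"tx": -0.1,"ty": 0,"tz": 0,"wx": 0,"wy": 0,"wz": 0},
  {"jaw": -1,"tx": 0,"ty": 0,"tz": 0,"wx": 0,"wy": 0,"wz": 0},
])

```text
clock: 8.45
tcp_pos: [0.5801, -0.0388, 0.2247]
orientation: [-0.0, 0.175, 0.985, -0.0]
wrist_force: [-0.4, 0.8, 0.3]
finger_gap: -0.0003
```

```bash
python3 rel.py
```

```text
t 8.45 tcp [ 0.5801 -0.0388  0.2247] psi 159.87 tilt [-0.0001 -0.0001] F [-0.43  0.81  0.31] gap -0.0003 q [-0.2   0.44 -0.23  0.9  -0.    0.15]
a_tool deg -0.12 finger rel pivot in tool axes mm [15.5 92.8]
```

Request:
carry_out([
  {"jaw": -1,"tx": -0.1,"ty": 0,"tz": 0,"wx": 0,"wy": 0,"wz": 0},
  {"jaw": -1,"tx": -0.1,"ty": 0,"tz": 0,"wx": 0,"wy": 0,"wz": 0},
  {"jaw": -1,"tx": 0,"ty": 0,"tz": 0,"wx": 0,"wy": 0,"wz": 0},
])

```text
clock: 8.82
tcp_pos: [0.581, -0.0391, 0.2246]
orientation: [-0.001, 0.175, 0.985, 0.0]
wrist_force: [-5.7, 1.8, 4.6]
finger_gap: 0.0003
```

```bash
python3 rel.py
```

```text
t 8.825 tcp [ 0.581  -0.0391  0.2246] psi 159.88 tilt [-0.0028  0.0008] F [-5.74  1.82  4.62] gap 0.0003 q [-0.21  0.44 -0.23  0.91  0.    0.15]
a_tool deg -0.12 finger rel pivot in tool axes mm [14.5 92.9]
```

Reaction is 6 N along the push axis, well above the 1 N of friction, so the strap has reached the stop. I'll press a little more, hold, and back off.

Request:
carry_out([
  {"jaw": -1,"tx": -0.1,"ty": 0,"tz": 0,"wx": 0,"wy": 0,"wz": 0},
  {"jaw": -1,"tx": 0,"ty": 0,"tz": 0,"wx": 0,"wy": 0,"wz": 0},
  {"jaw": -1,"tx": 0,"ty": 0,"tz": 0,"wx": 0,"wy": 0,"wz": 0},
])

```text
clock: 9.2
tcp_pos: [0.5813, -0.0391, 0.2246]
orientation: [-0.002, 0.175, 0.985, 0.0]
wrist_force: [-7.8, 3.4, 6.8]
finger_gap: -0.0
```

Request:
carry_out([
  {"jaw": -1,"tx": 0.8,"ty": 0,"tz": 0,"wx": 0,"wy": 0,"wz": 0},
  {"jaw": -1,"tx": 1.2,"ty": 0,"tz": 0,"wx": 0,"wy": 0,"wz": 0},
  {"jaw": -1,"tx": 0,"ty": 0,"tz": -2,"wx": 0,"wy": 0,"wz": 0},
  {"jaw": -1,"tx": 0,"ty": 0,"tz": -3,"wx": 0,"wy": 0,"wz": 0},
  {"jaw": -1,"tx": 0,"ty": 0,"tz": -3,"wx": 0,"wy": 0,"wz": 0},
  {"jaw": -1,"tx": 0,"ty": 0,"tz": 0,"wx": 0,"wy": 0,"wz": 0},
])

```text
clock: 9.95
tcp_pos: [0.565, -0.033, 0.3074]
orientation: [0.003, 0.175, 0.985, -0.0]
wrist_force: [0.2, -0.6, -0.7]
finger_gap: 0.0001
```

```bash
python3 rel.py; python3 -c "
from st import *
from fit import v,W
crop('scene',260,170,170,127,4.7,'pics/s6.png')
q=lambda p:((proj('scene',W(v,[p]))[0]-[260,170])*4.7).round()
print('post top home',q([0,.05,.08]),'at .06',q([-.0057,.05,.08]),'axle',q([0,.015,.051]))
for L in(.4,.6,.65,.7,.8): print(L,'end',q([0,.015-.064*np.cos(L),.051+.064*np.sin(L)]))
d=np.r_[W(v,[[0,-.031,0]])[0,:2],.32]-get_state()['tcp_pos'];s,R=st();print((R.T@d*100).round(2))
"
```

```text
t 9.95 tcp [ 0.565  -0.033   0.3074] psi 159.86 tilt [ 0.0058 -0.0014] F [ 0.23 -0.57 -0.75] gap 0.0001 q [-0.2   0.34 -0.16  1.07 -0.    0.15]
a_tool deg -0.14 finger rel pivot in tool axes mm [31.7 93.1]
post top home [178. 358.] at .06 [183. 365.] axle [258. 399.]
0.4 end [386. 318.]
0.6 end [373. 298.]
0.65 end [369. 294.]
0.7 end [365. 290.]
0.8 end [355. 282.]
t 10.0 tcp [ 0.5644 -0.033   0.3057] psi 159.86 tilt [ 0.0031 -0.0009] F [-0.13  1.15 -0.68] gap -0.0001 q [-0.2   0.34 -0.16  1.06 -0.    0.15]
[-3.23 -7.89 -1.42]
```

View pics/s6.png

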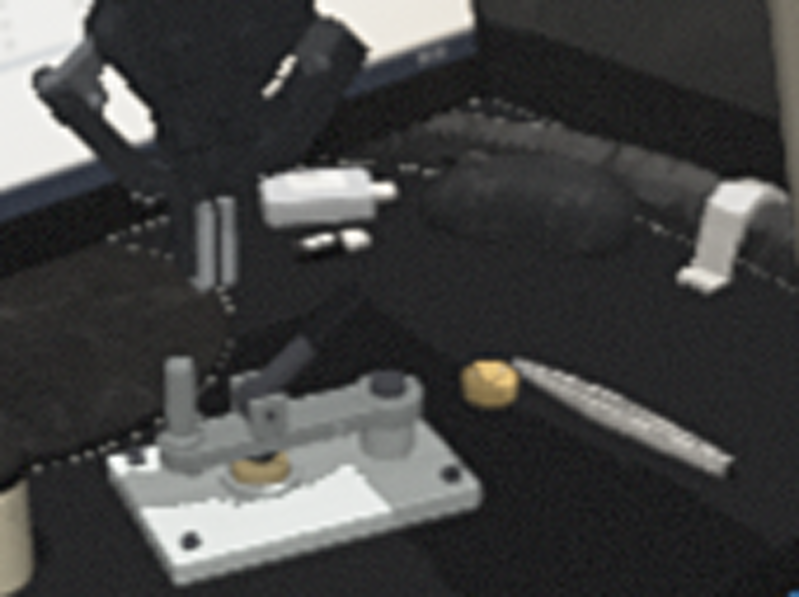

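The post top is at crop (179,358), against a predicted (178,358) for home and (183,365) at 0.06 rad. The lever end at about (360,293) means about 0.65 rad. The mount is in its nest. Now I'll move above the grip.

Request:
carry_out([
  {"jaw": -1,"tx": 0,"ty": 0,"tz": -1,"wx": 0,"wy": 0,"wz": 0},
  {"jaw": -1,"tx": -0.8,"ty": -2,"tz": 0,"wx": 0,"wy": 0,"wz": 0},
  {"jaw": -1,"tx": -0.8,"ty": -2,"tz": 0,"wx": 0,"wy": 0,"wz": 0},
  {"jaw": -1,"tx": -0.8,"ty": -2,"tz": 0,"wx": 0,"wy": 0,"wz": 0},
  {"jaw": -1,"tx": -0.8,"ty": -1.9,"tz": 0,"wx": 0,"wy": 0,"wz": 0},
  {"jaw": -1,"tx": 0,"ty": 0,"tz": 0,"wx": 0,"wy": 0,"wz": 0},
  {"jaw": -1,"tx": 0,"ty": 0,"tz": 1,"wx": 0,"wy": 0,"wz": 0},
  {"jaw": -1,"tx": 0,"ty": 0,"tz": 1,"wx": 0,"wy": 0,"wz": 0},
  {"jaw": -1,"tx": 0,"ty": 0,"tz": 0,"wx": 0,"wy": 0,"wz": 0},
])

```text
clock: 11.12
tcp_pos: [0.5665, -0.1173, 0.2932]
orientation: [-0.001, 0.174, 0.985, 0.0]
wrist_force: [-0.8, -0.1, 0.1]
finger_gap: 0.0
```

```bash
python3 rel.py; python3 -c "
from st import *
crop('scene',260,170,170,127,4.7,'pics/s7.png')"
```

```text
t 11.125 tcp [ 0.5665 -0.1173  0.2932] psi 159.91 tilt [-0.0026  0.0009] F [-0.81 -0.08  0.1 ] gap 0.0 q [-0.34  0.38 -0.14  1.05  0.    0.01]
a_tool deg -0.09 finger rel pivot in tool axes mm [ 1.3 14.5]
```

View pics/s7.png

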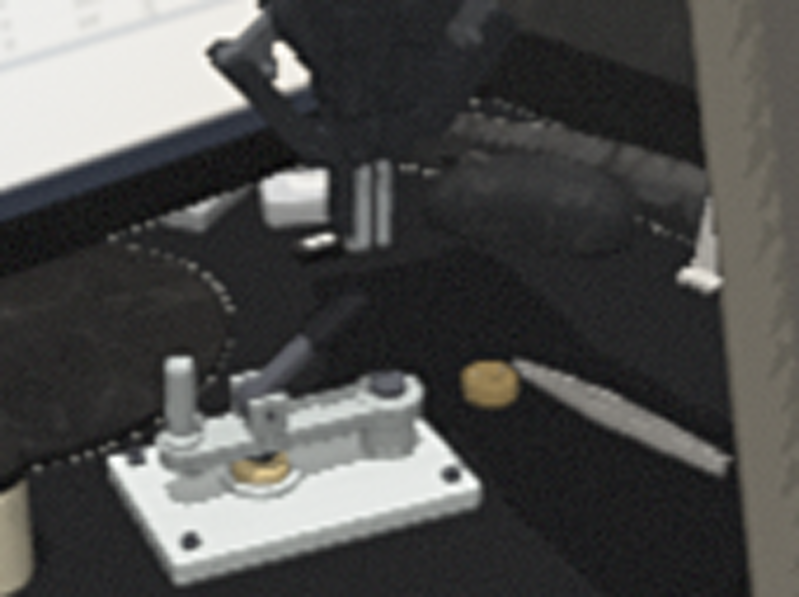

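The tip is above the raised grip, at crop (365,245). Going down.

Request:
carry_out([
  {"jaw": -1,"tx": -0.1,"ty": 0,"tz": 1,"wx": 0,"wy": 0,"wz": 0},
  {"jaw": -1,"tx": 0,"ty": 0,"tz": 0.5,"wx": 0,"wy": 0,"wz": 0},
  {"jaw": -1,"tx": 0,"ty": 0,"tz": 0.5,"wx": 0,"wy": 0,"wz": 0},
  {"jaw": -1,"tx": 0,"ty": 0,"tz": 0.4,"wx": 0,"wy": 0,"wz": 0},
  {"jaw": -1,"tx": 0,"ty": 0,"tz": 0.4,"wx": 0,"wy": 0,"wz": 0},
  {"jaw": -1,"tx": 0,"ty": 0,"tz": 0.4,"wx": 0,"wy": 0,"wz": 0},
  {"jaw": -1,"tx": 0,"ty": 0,"tz": 0.4,"wx": 0,"wy": 0,"wz": 0},
  {"jaw": -1,"tx": 0,"ty": 0,"tz": 0.4,"wx": 0,"wy": 0,"wz": 0},
  {"jaw": -1,"tx": 0,"ty": 0,"tz": 0,"wx": 0,"wy": 0,"wz": 0},
])

```text
clock: 12.3
tcp_pos: [0.5666, -0.1233, 0.257]
orientation: [-0.0, 0.178, 0.984, -0.008]
wrist_force: [-12.9, -20.8, 14.2]
finger_gap: 0.0
```

```bash
python3 rel.py; python3 -c "
from st import *
crop('scene',260,170,170,127,4.7,'pics/s8.png')"
```

```text
t 12.3 tcp [ 0.5666 -0.1233  0.257 ] psi 159.55 tilt [-0.0035 -0.0153] F [-12.86 -20.79  14.15] gap 0.0 q [-0.35  0.41 -0.19  0.97 -0.02  0.01]
a_tool deg -0.45 finger rel pivot in tool axes mm [-0.9  8.8]
```

View pics/s8.png

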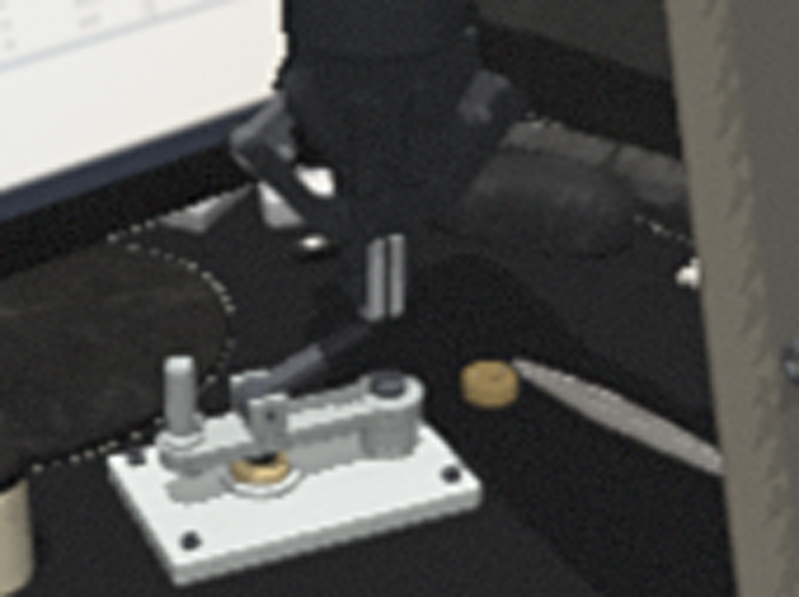

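The lever's end corner caught in the seam between the fingers: the finger was dragged outwards with a 24 N lateral load. I'll release, turn the tool by 90° so that the seam runs along the lever, and push again further out along the grip.

Request:
carry_out([
  {"jaw": -1,"tx": 0,"ty": -0.5,"tz": -0.5,"wx": 0,"wy": 0,"wz": 0},
  {"jaw": -1,"tx": 0,"ty": -0.2,"tz": -1,"wx": 0,"wy": 0,"wz": 0},
  {"jaw": -1,"tx": 0,"ty": 0,"tz": -2,"wx": 0,"wy": 0,"wz": 0},
  {"jaw": -1,"tx": 0,"ty": 0,"tz": -1,"wx": 0,"wy": 0,"wz": 0},
  {"jaw": -1,"tx": 0,"ty": 0,"tz": 0,"wx": 0,"wy": 0,"wz": 10},
  {"jaw": -1,"tx": 0,"ty": 0,"tz": 0,"wx": 0,"wy": 0,"wz": 10},
  {"jaw": -1,"tx": 0,"ty": 0,"tz": 0,"wx": 0,"wy": 0,"wz": 10},
  {"jaw": -1,"tx": 0,"ty": 0,"tz": 0,"wx": 0,"wy": 0,"wz": 10},
  {"jaw": -1,"tx": 0,"ty": 0,"tz": 0,"wx": 0,"wy": 0,"wz": 10},
  {"jaw": -1,"tx": 0,"ty": 0,"tz": 0,"wx": 0,"wy": 0,"wz": 10},
  {"jaw": -1,"tx": 0,"ty": 0,"tz": 0,"wx": 0,"wy": 0,"wz": 10},
  {"jaw": -1,"tx": 0,"ty": 0,"tz": 0,"wx": 0,"wy": 0,"wz": 10},
  {"jaw": -1,"tx": 0,"ty": 0,"tz": 0,"wx": 0,"wy": 0,"wz": 10},
  {"jaw": -1,"tx": 0,"ty": 0,"tz": 0,"wx": 0,"wy": 0,"wz": 0},
])

```text
clock: 14.1
tcp_pos: [0.5657, -0.1246, 0.2996]
orientation: [-0.0, 0.819, 0.574, 0.0]
wrist_force: [0.0, -0.1, 0.4]
finger_gap: 0.0001
```

```bash
python3 rel.py; python3 -c "
from st import *
crop('scene',260,170,170,127,4.7,'pics/s9.png')"
```

```text
t 14.1 tcp [ 0.5657 -0.1246  0.2996] psi 70.0 tilt [-0.      0.0002] F [ 0.04 -0.09  0.38] gap 0.0001 q [-0.36  0.37 -0.13  1.07  0.    1.56]
a_tool deg -90.0 finger rel pivot in tool axes mm [7.3 0.5]
```

View pics/s9.png

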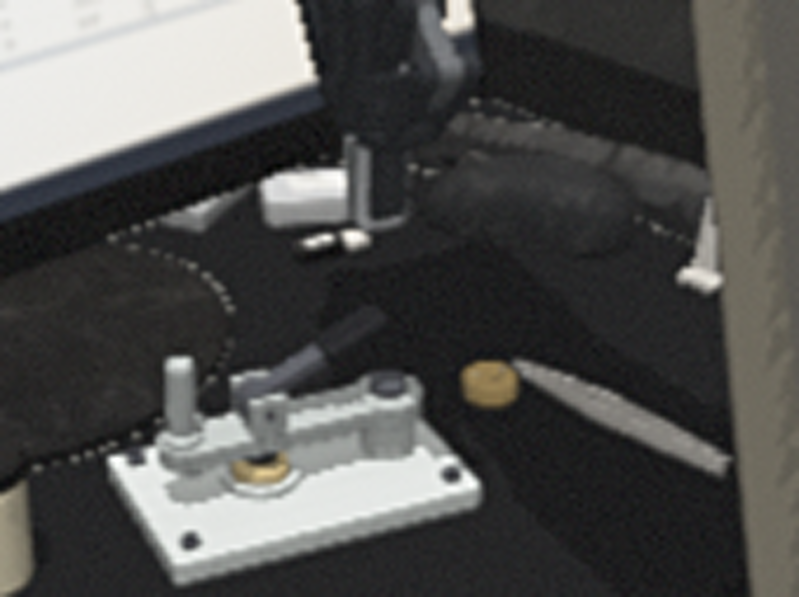

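The strap is still home and the lever is at about 0.47 rad. The flat side of the finger is now along the lever.

Request:
carry_out([
  {"jaw": -1,"tx": 0,"ty": 0,"tz": 1.5,"wx": 0,"wy": 0,"wz": 0},
  {"jaw": -1,"tx": 0,"ty": 0,"tz": 1.5,"wx": 0,"wy": 0,"wz": 0},
  {"jaw": -1,"tx": 0,"ty": 0,"tz": 0.4,"wx": 0,"wy": 0,"wz": 0},
  {"jaw": -1,"tx": 0,"ty": 0,"tz": 0.4,"wx": 0,"wy": 0,"wz": 0},
  {"jaw": -1,"tx": 0,"ty": 0,"tz": 0.4,"wx": 0,"wy": 0,"wz": 0},
  {"jaw": -1,"tx": 0,"ty": 0,"tz": 0.4,"wx": 0,"wy": 0,"wz": 0},
  {"jaw": -1,"tx": 0,"ty": 0,"tz": 0.4,"wx": 0,"wy": 0,"wz": 0},
  {"jaw": -1,"tx": 0,"ty": 0,"tz": 0,"wx": 0,"wy": 0,"wz": 0},
])

```text
clock: 15.15
tcp_pos: [0.5657, -0.1251, 0.2496]
orientation: [0.0, 0.82, 0.573, 0.0]
wrist_force: [-0.6, -0.3, 1.0]
finger_gap: -0.0001
```

```bash
python3 rel.py; python3 -c "
from st import *
crop('scene',260,170,170,127,4.7,'pics/s10.png')"
```

```text
t 15.15 tcp [ 0.5657 -0.1251  0.2496] psi 69.85 tilt [0.0007 0.0001] F [-0.57 -0.29  1.04] gap -0.0001 q [-0.36  0.41 -0.21  0.95  0.    1.57]
a_tool deg -90.15 finger rel pivot in tool axes mm [6.9 0.7]
```

View pics/s10.png

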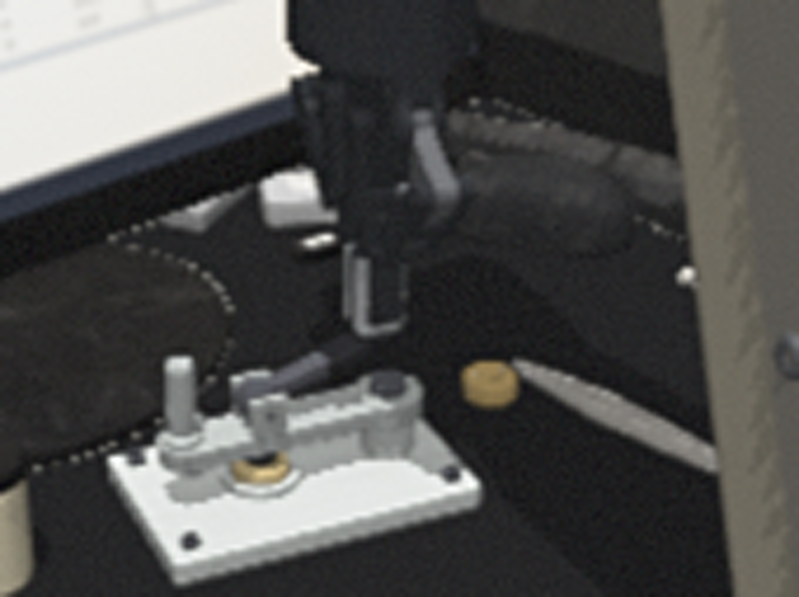

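The lever moves down smoothly, with no lateral force. Continuing.

Request:
carry_out([
  {"jaw": -1,"tx": 0,"ty": 0,"tz": 0.4,"wx": 0,"wy": 0,"wz": 0},
  {"jaw": -1,"tx": 0,"ty": 0,"tz": 0.4,"wx": 0,"wy": 0,"wz": 0},
  {"jaw": -1,"tx": 0,"ty": 0,"tz": 0.3,"wx": 0,"wy": 0,"wz": 0},
  {"jaw": -1,"tx": 0,"ty": 0,"tz": 0.2,"wx": 0,"wy": 0,"wz": 0},
  {"jaw": -1,"tx": 0,"ty": 0,"tz": 0.2,"wx": 0,"wy": 0,"wz": 0},
  {"jaw": -1,"tx": 0,"ty": 0,"tz": 0,"wx": 0,"wy": 0,"wz": 0},
])

```text
clock: 15.95
tcp_pos: [0.5654, -0.1248, 0.2344]
orientation: [-0.0, 0.82, 0.573, 0.0]
wrist_force: [-0.2, -0.7, 0.3]
finger_gap: 0.0001
```

```bash
python3 rel.py
```

```text
t 15.95 tcp [ 0.5654 -0.1248  0.2344] psi 69.86 tilt [-0.0004  0.0008] F [-0.22 -0.72  0.31] gap 0.0001 q [-0.36  0.43 -0.22  0.92  0.    1.57]
a_tool deg -90.14 finger rel pivot in tool axes mm [7.  0.4]
```

Request:
carry_out([
  {"jaw": -1,"tx": 0,"ty": 0,"tz": 0.1,"wx": 0,"wy": 0,"wz": 0},
  {"jaw": -1,"tx": 0,"ty": 0,"tz": 0.1,"wx": 0,"wy": 0,"wz": 0},
  {"jaw": -1,"tx": 0,"ty": 0,"tz": 0.1,"wx": 0,"wy": 0,"wz": 0},
  {"jaw": -1,"tx": 0,"ty": 0,"tz": 0,"wx": 0,"wy": 0,"wz": 0},
])

```text
clock: 16.45
tcp_pos: [0.5654, -0.1249, 0.233]
orientation: [0.0, 0.82, 0.573, 0.0]
wrist_force: [-3.5, 0.2, 10.2]
finger_gap: 0.0001
```

```bash
python3 rel.py; python3 -c "
from st import *
crop('scene',260,170,170,127,4.7,'pics/s11.png')"
```

```text
t 16.45 tcp [ 0.5654 -0.1249  0.233 ] psi 69.87 tilt [ 0.0005 -0.0002] F [-3.48  0.18 10.23] gap 0.0001 q [-0.36  0.43 -0.23  0.92 -0.    1.57]
a_tool deg -90.13 finger rel pivot in tool axes mm [7.  0.3]
```

View pics/s11.png

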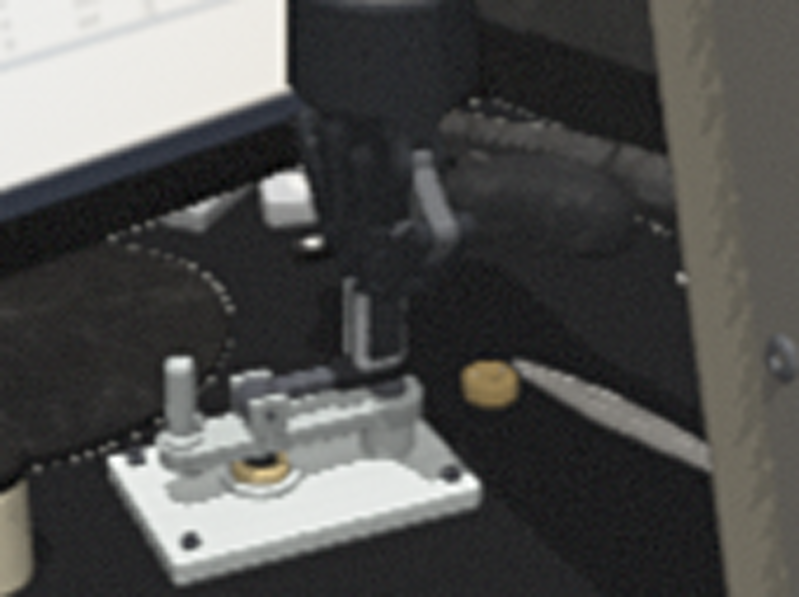

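The tip is at 60 mm, exactly the fully down height, with 10 N up. One more firm press to make sure, then lift.

Request:
carry_out([
  {"jaw": -1,"tx": 0,"ty": 0,"tz": 0.1,"wx": 0,"wy": 0,"wz": 0},
  {"jaw": -1,"tx": 0,"ty": 0,"tz": 0.1,"wx": 0,"wy": 0,"wz": 0},
  {"jaw": -1,"tx": 0,"ty": 0,"tz": 0,"wx": 0,"wy": 0,"wz": 0},
  {"jaw": -1,"tx": 0,"ty": 0,"tz": 0,"wx": 0,"wy": 0,"wz": 0},
])

```text
clock: 17.0
tcp_pos: [0.5654, -0.1249, 0.2326]
orientation: [0.001, 0.82, 0.573, 0.0]
wrist_force: [-7.4, 1.2, 21.1]
finger_gap: -0.0001
```

Request:
carry_out([
  {"jaw": -1,"tx": 0,"ty": 0,"tz": -0.5,"wx": 0,"wy": 0,"wz": 0},
  {"jaw": -1,"tx": 0,"ty": 0,"tz": -1,"wx": 0,"wy": 0,"wz": 0},
  {"jaw": -1,"tx": 0,"ty": 0,"tz": -2,"wx": 0,"wy": 0,"wz": 0},
  {"jaw": -1,"tx": 0,"ty": 0,"tz": -3,"wx": 0,"wy": 0,"wz": 0},
  {"jaw": -1,"tx": 0,"ty": 0,"tz": -3,"wx": 0,"wy": 0,"wz": 0},
  {"jaw": -1,"tx": 0,"ty": 0,"tz": -2,"wx": 0,"wy": 0,"wz": 0},
  {"jaw": -1,"tx": 0,"ty": 0,"tz": 0,"wx": 0,"wy": 0,"wz": 0},
  {"jaw": -1,"tx": 0,"ty": 0,"tz": 0,"wx": 0,"wy": 0,"wz": 0},
])

```text
clock: 18.0
tcp_pos: [0.5653, -0.1249, 0.3437]
orientation: [-0.001, 0.82, 0.573, -0.0]
wrist_force: [-0.9, -0.2, -0.3]
finger_gap: -0.0001
```

```bash
python3 rel.py; python3 -c "
from st import *
from fit import v,W
crop('scene',230,170,170,127,4.7,'pics/s12.png')
q=lambda p:((proj('scene',W(v,[p]))[0]-[230,170])*4.7).round()
print('post top home',q([0,.05,.08]),'at .06',q([-.0057,.05,.08]))
for L in(0,.08,.15): print(L,'end',q([0,.015-.064*np.cos(L),.051+.064*np.sin(L)]),'grip',q([0,.015-.048*np.cos(L)+.009*np.sin(L),.051+.048*np.sin(L)+.009*np.cos(L)]))"
```

```text
t 18.0 tcp [ 0.5653 -0.1249  0.3437] psi 69.86 tilt [-0.0013  0.0005] F [-0.94 -0.25 -0.27] gap -0.0001 q [-0.36  0.35 -0.06  1.17  0.    1.57]
a_tool deg -90.14 finger rel pivot in tool axes mm [6.9 0.3]
post top home [319. 358.] at .06 [324. 365.]
0 end [536. 366.] grip [503. 356.]
0.08 end [536. 356.] grip [501. 349.]
0.15 end [535. 347.] grip [499. 343.]
```

View pics/s12.png

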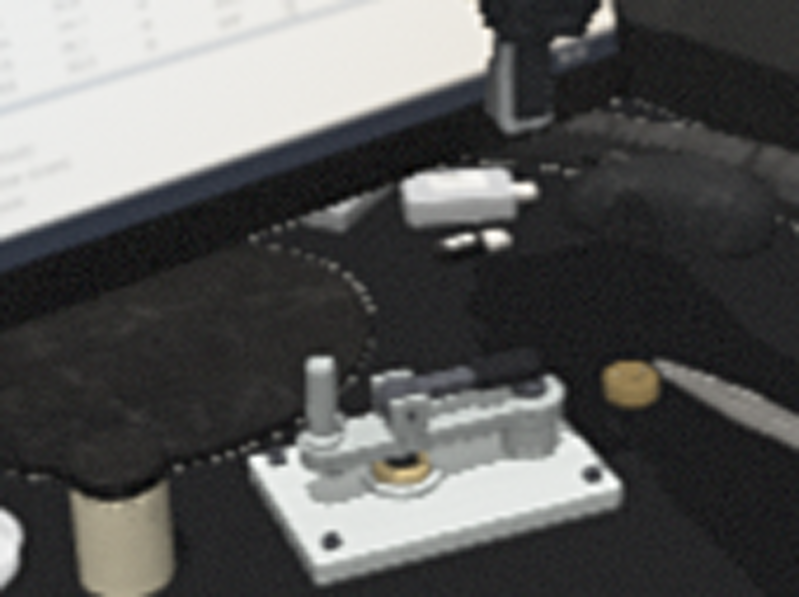

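The post top is at (320,358), which matches home. The lever lies level, with its end at about (540,362). The foot is on the mount, the mount is in its nest, and the jar, spare mount and tweezers are where they were. Handing in.

```bash
python3 -c "
from h import *
print(env.hand_in())"
```

```text
the job is handed in; nothing more can be done
None
```

I clamped the mount and handed the job in at about 18 s of the 48 s allowed; the hand-in gives no verdict. I used the shut fingers to swing the strap home against its stop pin, then pushed the cam lever down.

- **Strap:** the push at the stop reached about 8 N along the push direction, against about 1 N of friction. In the last picture the post top was within about 1 pixel of its predicted home position.
- **Lever:** at the last press the fingertip was at 60 mm, the height given for fully down, with 21 N on it. After I lifted off, the lever stayed level in the picture.
- **Surroundings:** the mount looked flat in its nest. The jar, spare mount and tweezers looked unmoved in the last picture, and the robot was clear of everything.

- **What went wrong:** on my first lever push the grip's end corner caught in the seam between the fingers, with about 24 N sideways. I released, turned the tool by 90° and pushed again without trouble. The strap stayed home and the lever was still up, at about 0.47 rad.
- **Not measured:** I could not measure the force of the foot on the mount. I inferred it from the lever being fully down and the foot sitting on the mount in the picture.

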